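Start up the wet-grinding bench

TASK

Get the lapidary bench running for wet grinding: with the fingertips, lightly press three push-to-lock buttons fully down so that they stay down, in this order: the blue button of the water drip feed, then the yellow button of the mist extractor, then the green button of the lap controller. Press gently, leave the red stop button alone, do not shift or lift the three units, and do not disturb the pot, jar and stone that stand among them. Finish with the robot clear of everything.

Things in the scene. Friction and masses are not known exactly. Their poses are not given: they have to be found in the camera images.
- drip: Water drip feed, 1.0 kg: white base plate 90 x 130 mm; on it a brass valve block 50 x 50 mm, top 60 mm above the bench, with the blue button (36 mm to its own -y of the origin), and beside it a greenish clear round tank (axis 30 mm to its own +y) with a white lid 64 mm across, top 66 mm above the bench. Loose. Origin: centre of its underside; front faces its own -x.
- drip_button (a joint): The blue push-to-lock button of the drip feed. Its value in metres: 0 with the button all the way up (top 16 mm above the face it stands in), 0.010 locked fully down (top 6 mm above). May start up to 0.001 in. No return spring: it resists with about 3 N and stays where it is left; stop at 0.010. Its seat is rubber-mounted and sinks 0.4 mm per N, 5 mm at most. Cap 30 mm across.
- drip_button_top (a point): Centre of the top face of the blue button (moves with it).
- extractor: Mist extractor, 1.2 kg: grey box 120 x 100 mm, top 56 mm above the bench, round black grille in its front, black spout 36 mm across and 14 mm high on the rear of its top (35 mm behind the origin), and the yellow button on its top (20 mm in front of the origin). Loose. Origin: centre of its underside; front faces its own -x.
- extractor_button (a joint): The yellow push-to-lock button of the extractor. Its value in metres: 0 with the button all the way up (top 16 mm above the face it stands in), 0.010 locked fully down (top 6 mm above). May start up to 0.001 in. No return spring: it resists with about 3 N and stays where it is left; stop at 0.010. Its seat is rubber-mounted and sinks 0.4 mm per N, 5 mm at most. Cap 30 mm across.
- extractor_button_top (a point): Centre of the top face of the yellow button (moves with it).
- controller: Lap controller, 1.1 kg: aluminium box 90 x 130 mm with a black top 50 mm above the bench; on it the green button (10 mm in front of the origin, 34 mm to its own +y), the red stop button 68 mm away from it (34 mm to its own -y) and a small grey dial. Loose. Origin: centre of its underside; front faces its own -x.
- start_button (a joint): The green push-to-lock button of the controller. Its value in metres: 0 with the button all the way up (top 16 mm above the face it stands in), 0.010 locked fully down (top 6 mm above). May start up to 0.001 in. No return spring: it resists with about 3 N and stays where it is left; stop at 0.010. Its seat is rubber-mounted and sinks 0.4 mm per N, 5 mm at most. Cap 30 mm across.
- start_button_top (a point): Centre of the top face of the green button (moves with it).
- stop_button (a joint): The red mushroom stop button, 32 mm across, its top 12 mm above the controller's top. Value in metres: 0 up, 0.005 fully in (3.5 N); springs back. Not to be pressed.
- stop_button_top (a point): Centre of the top of the red stop button.
- pot: White ceramic pot, 72 mm across, 50 mm high, loose on the bench. Origin at the centre of its underside.
- grit_jar: Grit jar with an orange cap, 52 mm across, 65 mm high, loose on the bench. Origin at the centre of its underside.
- dressing_stone: Reddish dressing stone 80 x 30 mm, 25 mm high, lying loose on the bench, long side along its own x. Origin at the centre of its underside.

How it is judged:
By the outcome, as a careful person would: the job done as asked, in the order asked, and still so for the second after the job is handed in, with the robot touching nothing.
It also fails if it takes over 64 s, if anything falls off the work surface, if the arm or the gripper's body presses on something with over 40 N, if the wrist force passes 120 N, or if a joint passes its speed limit or range.

ROBOT

A 7-joint arm with a two-finger parallel gripper is mounted at the origin on the work surface. World frame = base frame: x ahead of the robot, y to its left, z up, the work surface at z = 0. Lengths are in mm, angles in rad, forces in N, time in s.
With the tool pointing down it reaches from about 350 to 900 mm from the base axis. Payload 8.1 kg.
Tool frame: the origin (TCP) lies on the centre line of the jaws, within the pads' length; the fingertips stand 25 mm ahead of it and the grasp point (between the pads) lies 6 mm ahead of it; z points along the fingers, y is the line along which they close (so a half turn about z gives the same grasp; the last joint's range is limited). The gripper opens to 85 mm and grips with 20 to 120 N. Pads are 22 mm wide; open, the fingers measure 114 mm over their backs; the gripper's body (76 mm by 85 mm) begins 54 mm behind the grasp point. The pads swing forward as they close: fully open they stand 13 mm farther back than shut.
Start: joints at [-1.247, 0.434, 0.025, 1.573, -0.012, 1.134, -0.075], TCP at [258.752, 568.935, 256.323] pointing down, gripper open.
Joint ranges: [-2.62, 2.62], [-0.44, 2.09], [-1.27, 1.32], [0.08, 2.57], [-1.32, 4.46], [0.12, 2], [-2.74, 2.74]. Speed limits (rad/s): [2.22, 2.22, 3.01, 3.01, 3.14, 3.14, 3.14].

INTERFACE

Orientations are given as a unit quaternion [w, x, y, z].
In Python, from rig import env gives the robot as it stands.
- The arm moves only by the tool move_arm, never from a script. Its argument "series" is a list of rows, each an object with "angular": the turn, a rotation vector about the world's x, y, z in degrees, a list of three; "xyz": the shift along the world's x, y, z in m, a list of three; "claw": the opening, from 0 (shut) to 1 (fully open). In form: [{"angular": [rx, ry, rz], "xyz": [dx, dy, dz], "claw": claw}, ...]. A call has 1 to 8 rows; each row is the pose to reach, as a shift and turn from the pose commanded when the call began; what a row does not reach only later rows make up. A row lasts 1/8 s, in which the tool goes at most 62.5 mm and 10.7 degrees, less where a joint would pass 70% of its speed; a pose out of reach is approached as far as the arm can. A call with a gripper value outside its range is refused whole. The fingers move at their own pace and stop on an object; "grip_force" is the grip in N (left out, the last holds). Time passes only in rows, so rows that repeat a pose let the fingers close. It gives the time, the measured TCP pose, the force, the opening and the grip force at its end, in the units of the state.
- env.state(): the state, without advancing time (a new reading comes with each control period).
- env.read_camera(name): name is "scene" or "top" or "wrist"; returns the picture (384x512x3 uint8, red, green, blue); there is no depth.
- env.camera_info(name): a dict with "camera_matrix" (3x3 intrinsics, pixels), "view" (4x4, takes a point from world to camera coordinates). Camera axes: x right, y up, looking along -z (the intrinsics and any distortion apply to the point x, -y, -z); pixel columns grow to the right and rows downward; lengths in mm; the calibration is good to about 2 mm. A picture is of the moment at which its call begins: read the wrist's pose just before it. camera_info takes no time and is no camera call; for the wrist camera it gives the pose at the moment of the call.
- env.finish_job(): hands the job in; it is judged then, once.
Trained networks look in the newest picture that a camera, given by its name, has taken for a name from the list of things; names that differ only in an ending like _2 or _b are one class to them, and where a whole thing is asked for, a point or a joint stands for the part that bears it (a point fixed in the world has none). Each returns a list of dicts, best first, with "p" (0 to 1); they miss things now and then, are a little off and sometimes report something else, mostly with a low value. They report only what shows in the picture. A call takes as long as a camera call.
- env.search_frame(camera, query): "rect" ([left, top, right, bottom] in pixels, round what is visible of it).
- env.spot_point(camera, query): "uv" ([column, row] in pixels: a listed point, or the origin of a listed thing).
The state is a dict: "time_s": time; "qpos": joint angles; "joint_vel": joint speeds; "joint_efforts": joint torques, N m; "ee_pos": TCP position; "orientation": TCP orientation; "wrist_force": force on the tool from outside, world axes, zero at the start; "torque": the same for the moment, N m; "opening": finger opening in mm; "grip_force": force on a finger pad.
Only numpy, scipy, OpenCV 4.12 (cv2) and the standard library are available. Lean on these libraries where they do the work, as an engineer would, in place of code of your own. Each camera call takes 0.05 s, during which the arm holds its last target. There are 200 camera calls.

## Working session

There is one attempt and no reset: what is moved stays moved. The work goes in short steps, Python scripts to look and compute and a tool call to move; the robot and the scene stay as the last step left them, time stands still between calls to the robot, and variables do not carry over. Pictures are saved under pics/ and viewed, at most 10 in all, crops included, and the job is handed in when it is done.

Besides the shell and the picture viewer there is one more tool, called after ">>>" as name([rows], argument=value, ...), one row to a line, values as JSON. move_arm: Moves the arm, as the interface text tells. Its arguments: {"type":"object","properties":{"series":{"type":"array","items":{"type":"object","properties":{"angular":{"type":"array","items":{"type":"number"}},"xyz":{"type":"array","items":{"type":"number"}},"claw":{"type":"number"}}}},"grip_force":{"type":"number"}},"required":["series"]}

```bash
mkdir -p pics; cat > h.py <<'E'
from rig import env
import numpy as np, cv2
def ray(cam,uv,z):
    I=env.camera_info(cam);K=np.array(I["camera_matrix"]);V=np.array(I["view"])
    d=np.linalg.inv(K)@[uv[0],uv[1],1];d=V[:3,:3].T@(d*[1,-1,-1])
    c=-V[:3,:3].T@V[:3,3]
    return c+d*(z-c[2])/d[2]
def save(cam,n):
    cv2.imwrite(f"pics/{n}.png",cv2.cvtColor(env.read_camera(cam),cv2.COLOR_RGB2BGR))
Z=dict(drip_button_top=76,extractor_button_top=72,start_button_top=66,stop_button_top=62,drip=0,extractor=0,controller=0,pot=0,grit_jar=0,dressing_stone=0)
E
python3 - <<'E'
from h import *
print(env.camera_info("top").keys())
s=env.state();print(s["time_s"],s["ee_pos"],s["orientation"],s["opening"],s["wrist_force"])
for c in("top","scene"):
    save(c,c+"0")
    for q,z in Z.items():
        for r in env.spot_point(c,q)[:2]:
            print(c,q,round(r["p"],2),np.round(r["uv"]),np.round(ray(c,r["uv"],z)))
print(env.state()["time_s"])
E
```

```text
dict_keys(['camera_matrix', 'view'])
0.0 [258.57981758 568.46370988 255.48935322] [-9.65710589e-05  2.11811703e-01  9.77310143e-01 -8.22826827e-04] 85.36429735949585 [-0.93433634 -0.10787425 -0.38388327]
top drip_button_top 0.43 [293. 172.] [594. -73.  76.]
top extractor_button_top 0.66 [398. 218.] [ 495. -325.   72.]
top start_button_top 0.72 [106. 214.] [469. 370.  66.]
top stop_button_top 0.5 [135. 197.] [514. 306.  62.]
top drip 0.58 [134. 203.] [511. 323.   0.]
top drip 0.56 [275. 178.] [594. -31.   0.]
top extractor 0.72 [393. 215.] [ 513. -331.    0.]
top controller 0.67 [126. 211.] [489. 340.   0.]
top pot 0.83 [208. 252.] [397. 126.   0.]
top pot 0.5 [199. 141.] [682. 169.   0.]
top grit_jar 0.95 [308. 251.] [ 411. -120.    0.]
top grit_jar 0.44 [198. 141.] [682. 173.   0.]
top dressing_stone 0.75 [272. 178.] [593. -24.   0.]
top dressing_stone 0.57 [131. 201.] [515. 330.   0.]
scene drip_button_top 0.53 [253. 213.] [602. -56.  76.]
scene extractor_button_top 0.42 [148. 264.] [ 493. -335.   72.]
scene start_button_top 0.38 [298. 110.] [456. 357.  66.]
scene stop_button_top 0.39 [300. 124.] [499. 309.  62.]
scene drip 0.57 [257. 219.] [594. -28.   0.]
scene extractor 0.93 [162. 273.] [ 502. -318.    0.]
scene controller 0.61 [303. 133.] [498. 338.   0.]
scene pot 0.56 [239. 155.] [392. 124.   0.]
scene grit_jar 0.89 [186. 209.] [ 409. -135.    0.]
scene dressing_stone 0.52 [323. 189.] [683. 183.   0.]
1.1
```

View pics/top0.png

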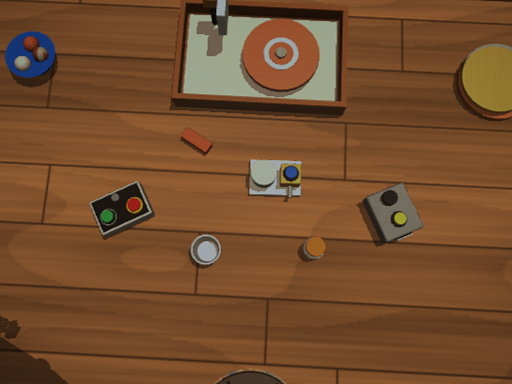

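View pics/scene0.png

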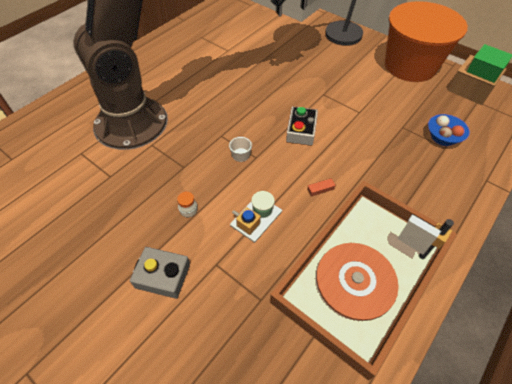

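The top view shows blue at (291,173), yellow at (400,218), green at (107,216) and red at (134,205), and the networks agree with that. The scene view gives the same layout. I'll move above the drip button with the gripper shut.

>>> move_arm([
  {"xyz": [0.028,-0.053,0],"angular": [0,0,0],"claw": 0},
  {"xyz": [0.056,-0.106,0],"angular": [0,0,0],"claw": 0},
  {"xyz": [0.084,-0.159,0],"angular": [0,0,0],"claw": 0},
  {"xyz": [0.112,-0.212,0],"angular": [0,0,0],"claw": 0},
  {"xyz": [0.14,-0.265,0],"angular": [0,0,0],"claw": 0},
  {"xyz": [0.168,-0.318,0],"angular": [0,0,0],"claw": 0},
  {"xyz": [0.196,-0.371,0],"angular": [0,0,0],"claw": 0},
  {"xyz": [0.224,-0.424,0],"angular": [0,0,0],"claw": 0},
])

```text
time_s: 2.1
ee_pos: [483.5, 143.2, 256.7]
orientation: [0.0, 0.212, 0.977, 0.0]
wrist_force: [1.0, 1.2, 0.0]
opening: -0.0
grip_force: 0.0
```

>>> move_arm([
  {"xyz": [0.028,-0.053,0],"angular": [0,0,0],"claw": 0},
  {"xyz": [0.056,-0.106,0],"angular": [0,0,0],"claw": 0},
  {"xyz": [0.084,-0.159,0],"angular": [0,0,0],"claw": 0},
  {"xyz": [0.1,-0.2,0],"angular": [0,0,0],"claw": 0},
  {"xyz": [0.11,-0.214,0],"angular": [0,0,0],"claw": 0},
  {"xyz": [0.11,-0.214,0],"angular": [0,0,0],"claw": 0},
  {"xyz": [0.11,-0.214,0],"angular": [0,0,0],"claw": 0},
])

```text
time_s: 2.98
ee_pos: [592.4, -66.9, 256.2]
orientation: [-0.0, 0.211, 0.978, 0.001]
wrist_force: [-0.5, -0.2, -0.1]
opening: 0.3
grip_force: 0.0
```

```bash
cat > look.py <<'E'
import sys
from h import *
q,n=sys.argv[1:3]
s=env.state();print(s["time_s"],np.round(s["ee_pos"],1),np.round(s["orientation"],3),np.round(s["wrist_force"],2),np.round(s["qpos"],2),s["opening"])
save("wrist",n)
for qq in sys.argv[3:]+[q]:
  for c in("wrist",):
    for r in env.spot_point(c,qq)[:2]: print(c,qq,round(r["p"],2),np.round(r["uv"]),np.round(ray(c,r["uv"],Z[qq]),1))
for r in env.search_frame("wrist",q)[:2]: print(r)
E
python3 look.py drip_button_top w1 drip
```

```text
2.975 [592.4 -66.9 256.2] [-0.     0.211  0.978  0.001] [-0.54 -0.23 -0.08] [-0.21  0.39  0.32  1.67 -0.14  1.11  1.3 ] 0.2729597893158329
wrist drip 0.97 [277. 154.] [595. -28.   0.]
wrist drip_button_top 0.78 [257. 177.] [596.1 -61.2  76. ]
{'rect': [242.5, 167.2, 267.5, 189.6], 'p': 0.77}
```

View pics/w1.png

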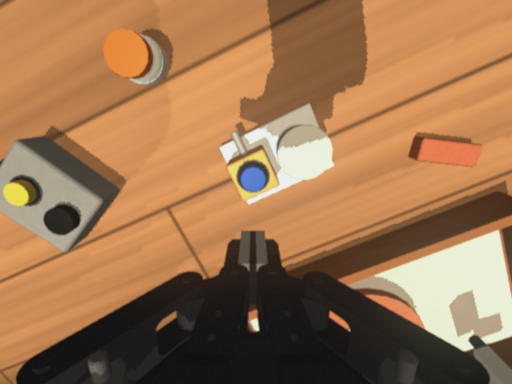

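The wrist view shows the blue cap at about (254,178), the fingertips at (253,235) and the lid at (305,152). I'll refine with the colour blob and check the calibration against the fingertip.

```bash
cat > blob.py <<'E'
import sys
from h import *
hue={'b':(100,130,120,60),'y':(24,34,170,120),'g':(45,85,120,60)}[sys.argv[1]];z=float(sys.argv[2])
s=env.state();print(s["time_s"],np.round(s["ee_pos"],1),np.round(s["wrist_force"],2))
im=env.read_camera("wrist");h=cv2.cvtColor(im,cv2.COLOR_RGB2HSV)
m=cv2.inRange(h,(hue[0],hue[2],hue[3]),(hue[1],255,255))
n,_,st,c=cv2.connectedComponentsWithStats(m)
for i in np.argsort(-st[1:,4])[:2]+1: print(st[i],np.round(c[i],1),np.round(ray("wrist",c[i],z),1))
E
python3 blob.py b 76
python3 -c "
from h import *
print(ray('wrist',(253,235),231),ray('wrist',(305,152),66))
V=np.array(env.camera_info('wrist')['view']);print(-V[:3,:3].T@V[:3,3])"
```

```text
3.175 [592.5 -67.6 256.5] [ 0.42  0.09 -0.21]
[241 166  25  24 474] [253.1 177.9] [595.3 -65.8  76. ]
[589.48375601 -64.01170078 231.        ] [ 5.94292235e+02 -1.50392671e-01  6.60000000e+01]
[523.50274156 -34.76372056 374.29788666]
```

>>> move_arm([
  {"xyz": [0.003,0.001,-0.04],"angular": [0,0,0],"claw": 0},
  {"xyz": [0.003,0.001,-0.08],"angular": [0,0,0],"claw": 0},
  {"xyz": [0.003,0.001,-0.115],"angular": [0,0,0],"claw": 0},
  {"xyz": [0.003,0.001,-0.132],"angular": [0,0,0],"claw": 0},
  {"xyz": [0.003,0.001,-0.14],"angular": [0,0,0],"claw": 0},
  {"xyz": [0.003,0.001,-0.144],"angular": [0,0,0],"claw": 0},
  {"xyz": [0.003,0.001,-0.144],"angular": [0,0,0],"claw": 0},
])

```text
time_s: 4.1
ee_pos: [596.3, -68.1, 113.1]
orientation: [0.001, 0.212, 0.977, 0.0]
wrist_force: [-0.5, 0.1, 0.6]
opening: -0.0
grip_force: 0.0
```

```bash
python3 look.py drip_button_top w2
```

```text
4.1 [596.3 -68.1 113.1] [0.001 0.212 0.977 0.   ] [-0.47  0.1   0.59] [-0.17  0.55  0.28  1.81 -0.2   0.81  1.35] -0.030977899869451507
wrist drip_button_top 0.46 [76. 26.] [455.6 -99.6  76. ]
{'rect': [232.0, 205.3, 279.8, 239.7], 'p': 0.7}
```

View pics/w2.png

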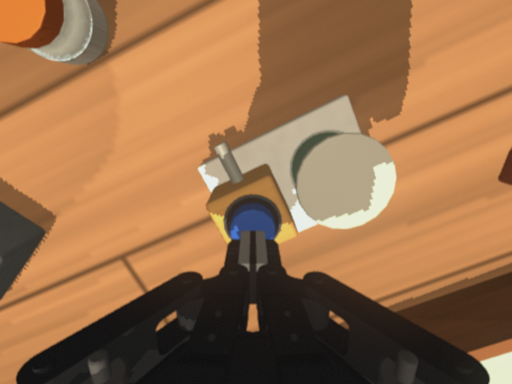

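The cap at (254,225) lies directly under the fingertips at (253,235), and the tank is clear. I'll press down in small steps.

>>> move_arm([
  {"xyz": [0,0.001,-0.004],"angular": [0,0,0],"claw": 0},
  {"xyz": [0,0.001,-0.008],"angular": [0,0,0],"claw": 0},
  {"xyz": [0,0.001,-0.011],"angular": [0,0,0],"claw": 0},
  {"xyz": [0,0.001,-0.013],"angular": [0,0,0],"claw": 0},
  {"xyz": [0,0.001,-0.015],"angular": [0,0,0],"claw": 0},
  {"xyz": [0,0.001,-0.015],"angular": [0,0,0],"claw": 0},
])

```text
time_s: 5.0
ee_pos: [595.6, -67.0, 97.3]
orientation: [-0.0, 0.212, 0.977, 0.0]
wrist_force: [-1.9, -0.3, 2.6]
opening: -0.2
grip_force: 1.1
```

>>> move_arm([
  {"xyz": [0,0,-0.002],"angular": [0,0,0],"claw": 0},
  {"xyz": [0,0,-0.004],"angular": [0,0,0],"claw": 0},
  {"xyz": [0,0,-0.006],"angular": [0,0,0],"claw": 0},
  {"xyz": [0,0,-0.006],"angular": [0,0,0],"claw": 0},
])

```text
time_s: 5.5
ee_pos: [595.7, -67.1, 91.2]
orientation: [-0.0, 0.212, 0.977, -0.0]
wrist_force: [-0.7, -0.1, 2.4]
opening: 0.1
grip_force: 1.2
```

>>> move_arm([
  {"xyz": [0,0,-0.001],"angular": [0,0,0],"claw": 0},
  {"xyz": [0,0,-0.001],"angular": [0,0,0],"claw": 0},
])

```text
time_s: 5.75
ee_pos: [595.7, -67.1, 90.3]
orientation: [-0.0, 0.212, 0.977, -0.0]
wrist_force: [-2.0, -0.2, 2.0]
opening: -0.1
grip_force: 1.3
```

>>> move_arm([
  {"xyz": [0,0,-0.001],"angular": [0,0,0],"claw": 0},
  {"xyz": [0,0,-0.001],"angular": [0,0,0],"claw": 0},
])

```text
time_s: 6.0
ee_pos: [595.7, -67.0, 89.3]
orientation: [0.0, 0.212, 0.977, 0.0]
wrist_force: [-2.6, 0.8, 4.2]
opening: 0.1
grip_force: 2.0
```

>>> move_arm([
  {"xyz": [0,0,-0.001],"angular": [0,0,0],"claw": 0},
  {"xyz": [0,0,-0.001],"angular": [0,0,0],"claw": 0},
])

```text
time_s: 6.25
ee_pos: [595.8, -67.1, 88.5]
orientation: [0.0, 0.212, 0.977, 0.0]
wrist_force: [-3.0, 0.5, 6.7]
opening: -0.1
grip_force: 3.1
```

>>> move_arm([
  {"xyz": [0,0,0],"angular": [0,0,0],"claw": 0},
])

```text
time_s: 6.38
ee_pos: [595.8, -67.1, 88.5]
orientation: [0.0, 0.212, 0.977, 0.0]
wrist_force: [-3.1, 0.8, 6.5]
opening: 0.3
grip_force: 3.0
```

The force now climbs at the seat's stiffness (about 2.4 N/mm), and the tip height of 63.5 mm matches the stop plus the seat's sink. The blue button is locked. Next I lift and go to the extractor.

>>> move_arm([
  {"xyz": [0,0,0.01],"angular": [0,0,0],"claw": 0},
  {"xyz": [0,0,0.05],"angular": [0,0,0],"claw": 0},
  {"xyz": [0,0,0.1],"angular": [0,0,0],"claw": 0},
  {"xyz": [0,0,0.15],"angular": [0,0,0],"claw": 0},
  {"xyz": [-0.015,-0.04,0.17],"angular": [0,0,0],"claw": 0},
  {"xyz": [-0.035,-0.09,0.17],"angular": [0,0,0],"claw": 0},
  {"xyz": [-0.055,-0.14,0.17],"angular": [0,0,0],"claw": 0},
  {"xyz": [-0.075,-0.19,0.17],"angular": [0,0,0],"claw": 0},
])

```text
time_s: 7.38
ee_pos: [520.2, -258.6, 259.0]
orientation: [0.001, 0.212, 0.977, -0.0]
wrist_force: [0.8, -0.2, 0.3]
opening: -0.1
grip_force: 0.0
```

>>> move_arm([
  {"xyz": [-0.017,-0.045,0],"angular": [0,0,0],"claw": 0},
  {"xyz": [-0.025,-0.068,0],"angular": [0,0,0],"claw": 0},
  {"xyz": [-0.025,-0.068,0],"angular": [0,0,0],"claw": 0},
  {"xyz": [-0.025,-0.068,0],"angular": [0,0,0],"claw": 0},
])

```text
time_s: 7.88
ee_pos: [496.3, -324.1, 258.4]
orientation: [0.0, 0.211, 0.977, 0.0]
wrist_force: [0.4, 0.1, -0.7]
opening: 0.1
grip_force: 0.0
```

```bash
python3 look.py extractor_button_top w3 extractor; python3 blob.py y 72
```

```text
7.875 [ 496.3 -324.1  258.4] [0.    0.211 0.977 0.   ] [ 0.37  0.11 -0.65] [ 0.2   0.39  0.4   1.68 -0.17  1.11  1.8 ] 0.05278616081638995
wrist extractor 0.93 [260. 173.] [ 515.  -318.2    0. ]
wrist extractor_button_top 0.62 [249. 179.] [ 499.4 -327.1   72. ]
{'rect': [238.5, 167.0, 259.7, 194.2], 'p': 0.7}
8.075 [ 496.4 -323.9  258.3] [ 0.47 -0.31  0.37]
```

View pics/w3.png

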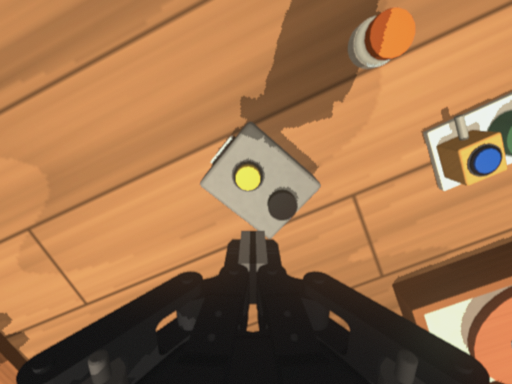

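The yellow cap is at about (248,177) and the spout at (283,205). The drip's blue button sits low.

```bash
sed -i "s/'y':(24,34,170,120)/'y':(24,34,150,120)/" blob.py
python3 - <<'E'
from h import *
print(ray('wrist',(248,177),72),ray('wrist',(283,205),70))
im=env.read_camera("wrist");h=cv2.cvtColor(im,cv2.COLOR_RGB2HSV);print(h[177,248])
m=(abs(h[150:200,220:270,0].astype(int)-h[177,248,0])<4)&(h[150:200,220:270,1]>150);v,u=np.nonzero(m);print(u.mean()+220,v.mean()+150,ray('wrist',(u.mean()+220,v.mean()+150),72),len(u))
E
```

```text
[ 496.91787898 -327.60641143   72.        ] [ 546.60376395 -303.85676413   70.        ]
[ 30 151 236]
248.49211356466878 179.2902208201893 [ 499.53119814 -328.45720061   72.        ] 317
```

>>> move_arm([
  {"xyz": [0.001,-0.004,-0.05],"angular": [0,0,0],"claw": 0},
  {"xyz": [0.001,-0.004,-0.1],"angular": [0,0,0],"claw": 0},
  {"xyz": [0.001,-0.004,-0.13],"angular": [0,0,0],"claw": 0},
  {"xyz": [0.001,-0.004,-0.145],"angular": [0,0,0],"claw": 0},
  {"xyz": [0.001,-0.004,-0.15],"angular": [0,0,0],"claw": 0},
  {"xyz": [0.001,-0.004,-0.15],"angular": [0,0,0],"claw": 0},
])

```text
time_s: 8.93
ee_pos: [497.3, -329.4, 109.1]
orientation: [0.001, 0.212, 0.977, -0.0]
wrist_force: [0.9, 0.1, 0.1]
opening: 0.2
grip_force: 0.0
```

```bash
python3 look.py extractor_button_top w4
```

```text
8.925 [ 497.3 -329.4  109.1] [ 0.001  0.212  0.977 -0.   ] [0.88 0.09 0.09] [ 0.26  0.56  0.34  1.82 -0.25  0.8   1.87] 0.233113301580888
wrist extractor_button_top 0.71 [252. 236.] [ 500.2 -328.9   72. ]
{'rect': [228.2, 206.0, 273.4, 242.3], 'p': 0.8}
```

View pics/w4.png

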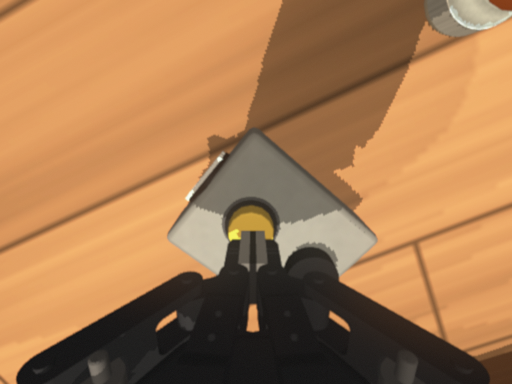

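The yellow cap at (253,228) is under the tips, and the spout at (312,262) stays clear of them. Pressing now.

>>> move_arm([
  {"xyz": [0.001,0.001,-0.004],"angular": [0,0,0],"claw": 0},
  {"xyz": [0.001,0.001,-0.008],"angular": [0,0,0],"claw": 0},
  {"xyz": [0.001,0.001,-0.012],"angular": [0,0,0],"claw": 0},
  {"xyz": [0.001,0.001,-0.015],"angular": [0,0,0],"claw": 0},
  {"xyz": [0.001,0.001,-0.018],"angular": [0,0,0],"claw": 0},
  {"xyz": [0.001,0.001,-0.02],"angular": [0,0,0],"claw": 0},
  {"xyz": [0.001,0.001,-0.022],"angular": [0,0,0],"claw": 0},
  {"xyz": [0.001,0.001,-0.022],"angular": [0,0,0],"claw": 0},
])

```text
time_s: 10.07
ee_pos: [497.8, -328.0, 86.2]
orientation: [-0.0, 0.212, 0.977, 0.0]
wrist_force: [0.2, 1.1, 2.2]
opening: -0.1
grip_force: 1.1
```

>>> move_arm([
  {"xyz": [0,0,-0.001],"angular": [0,0,0],"claw": 0},
  {"xyz": [0,0,-0.001],"angular": [0,0,0],"claw": 0},
])

```text
time_s: 10.32
ee_pos: [497.8, -328.0, 85.4]
orientation: [0.0, 0.212, 0.977, 0.0]
wrist_force: [0.5, 1.4, 3.7]
opening: 0.0
grip_force: 2.0
```

>>> move_arm([
  {"xyz": [0,0,-0.001],"angular": [0,0,0],"claw": 0},
  {"xyz": [0,0,-0.001],"angular": [0,0,0],"claw": 0},
])

```text
time_s: 10.58
ee_pos: [497.8, -328.0, 84.5]
orientation: [0.0, 0.212, 0.977, 0.0]
wrist_force: [-2.2, 2.2, 5.3]
opening: -0.1
grip_force: 3.1
```

>>> move_arm([
  {"xyz": [0,0,-0.0005],"angular": [0,0,0],"claw": 0},
  {"xyz": [0,0,-0.0005],"angular": [0,0,0],"claw": 0},
])

```text
time_s: 10.82
ee_pos: [497.8, -328.0, 84.1]
orientation: [0.0, 0.212, 0.977, 0.0]
wrist_force: [-1.7, 1.9, 7.0]
opening: 0.1
grip_force: 3.6
```

The yellow button is locked at 7 N, at the expected stop height. I'll lift and travel to the controller.

>>> move_arm([
  {"xyz": [0,0,0.01],"angular": [0,0,0],"claw": 0},
  {"xyz": [0,0,0.05],"angular": [0,0,0],"claw": 0},
  {"xyz": [0,0,0.1],"angular": [0,0,0],"claw": 0},
  {"xyz": [0,0,0.15],"angular": [0,0,0],"claw": 0},
  {"xyz": [0,0.04,0.174],"angular": [0,0,0],"claw": 0},
  {"xyz": [0,0.09,0.174],"angular": [0,0,0],"claw": 0},
  {"xyz": [0,0.145,0.174],"angular": [0,0,0],"claw": 0},
  {"xyz": [0,0.2,0.174],"angular": [0,0,0],"claw": 0},
])

```text
time_s: 11.82
ee_pos: [497.5, -126.7, 258.3]
orientation: [0.0, 0.212, 0.977, -0.0]
wrist_force: [1.1, 0.3, -0.2]
opening: 0.2
grip_force: 0.0
```

>>> move_arm([
  {"xyz": [-0.004,0.055,0],"angular": [0,0,0],"claw": 0},
  {"xyz": [-0.008,0.11,0],"angular": [0,0,0],"claw": 0},
  {"xyz": [-0.012,0.165,0],"angular": [0,0,0],"claw": 0},
  {"xyz": [-0.016,0.22,0],"angular": [0,0,0],"claw": 0},
  {"xyz": [-0.02,0.275,0],"angular": [0,0,0],"claw": 0},
  {"xyz": [-0.024,0.33,0],"angular": [0,0,0],"claw": 0},
  {"xyz": [-0.028,0.385,0],"angular": [0,0,0],"claw": 0},
  {"xyz": [-0.03,0.44,0],"angular": [0,0,0],"claw": 0},
])

```text
time_s: 12.82
ee_pos: [467.6, 313.4, 258.3]
orientation: [0.0, 0.212, 0.977, 0.0]
wrist_force: [0.4, -0.3, 0.2]
opening: 0.2
grip_force: 0.0
```

>>> move_arm([
  {"xyz": [0,0.04,0],"angular": [0,0,0],"claw": 0},
  {"xyz": [0,0.056,0],"angular": [0,0,0],"claw": 0},
  {"xyz": [0,0.056,0],"angular": [0,0,0],"claw": 0},
  {"xyz": [0,0.056,0],"angular": [0,0,0],"claw": 0},
])

```text
time_s: 13.32
ee_pos: [468.4, 365.9, 257.9]
orientation: [0.0, 0.213, 0.977, -0.0]
wrist_force: [0.2, -0.5, 0.3]
opening: 0.2
grip_force: 0.0
```

```bash
python3 look.py start_button_top w5 controller stop_button_top; python3 blob.py g 66
```

```text
13.325 [468.4 365.9 257.9] [ 0.     0.213  0.977 -0.   ] [ 0.2  -0.52  0.28] [-0.83  0.38  0.11  1.65 -0.04  1.11  0.43] 0.24830086203131366
wrist controller 0.78 [244. 184.] [492.9 344.    0. ]
wrist stop_button_top 0.9 [219. 215.] [500.2 307.5  62. ]
wrist start_button_top 0.89 [254. 170.] [466.  372.5  66. ]
{'rect': [240.8, 158.7, 262.1, 183.3], 'p': 0.8}
13.575 [468.1 367.  258. ] [0.51 0.11 0.25]
[239 160  26  24 470] [251.5 171.4] [465.5 369.7  66. ]
```

View pics/w5.png

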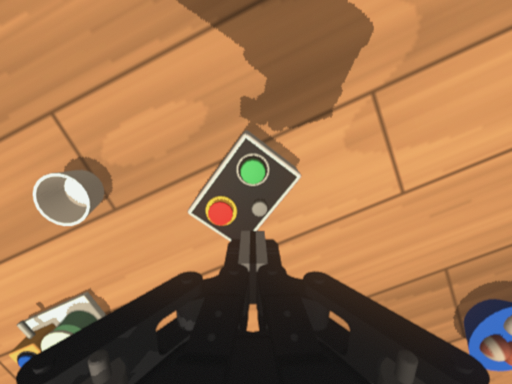

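The green cap is at (252,171), or world (465.5,370). Red is at (221,211), well aside. Descending.

>>> move_arm([
  {"xyz": [-0.002,0.003,-0.05],"angular": [0,0,0],"claw": 0},
  {"xyz": [-0.002,0.003,-0.1],"angular": [0,0,0],"claw": 0},
  {"xyz": [-0.002,0.003,-0.13],"angular": [0,0,0],"claw": 0},
  {"xyz": [-0.002,0.003,-0.148],"angular": [0,0,0],"claw": 0},
  {"xyz": [-0.002,0.003,-0.155],"angular": [0,0,0],"claw": 0},
  {"xyz": [-0.002,0.003,-0.155],"angular": [0,0,0],"claw": 0},
])

```text
time_s: 14.38
ee_pos: [466.1, 371.2, 103.3]
orientation: [0.0, 0.212, 0.977, 0.0]
wrist_force: [0.1, 0.2, 0.4]
opening: -0.1
grip_force: 0.0
```

```bash
python3 look.py start_button_top w6
```

```text
14.375 [466.1 371.2 103.3] [0.    0.212 0.977 0.   ] [0.08 0.15 0.36] [-0.82  0.55  0.09  1.81 -0.06  0.78  0.44] -0.0905219671424936
wrist start_button_top 0.58 [246. 236.] [467.8 368.4  66. ]
{'rect': [225.9, 204.7, 270.4, 242.4], 'p': 0.68}
```

View pics/w6.png

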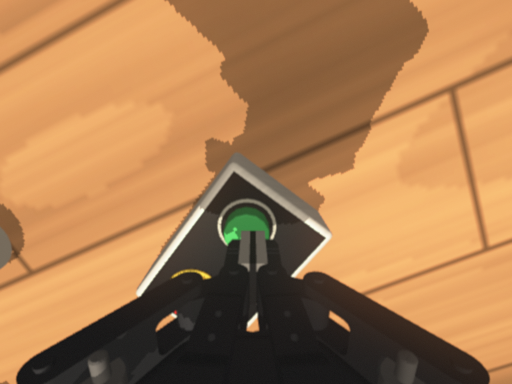

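The cap centre at (247,227) is about 3–4 mm to one side of the tips. I'll correct by (+1,-3) mm and press.

>>> move_arm([
  {"xyz": [0.001,-0.003,0],"angular": [0,0,0],"claw": 0},
  {"xyz": [0.001,-0.003,-0.005],"angular": [0,0,0],"claw": 0},
  {"xyz": [0.001,-0.003,-0.01],"angular": [0,0,0],"claw": 0},
  {"xyz": [0.001,-0.003,-0.013],"angular": [0,0,0],"claw": 0},
  {"xyz": [0.001,-0.003,-0.016],"angular": [0,0,0],"claw": 0},
  {"xyz": [0.001,-0.003,-0.019],"angular": [0,0,0],"claw": 0},
  {"xyz": [0.001,-0.003,-0.022],"angular": [0,0,0],"claw": 0},
  {"xyz": [0.001,-0.003,-0.022],"angular": [0,0,0],"claw": 0},
])

```text
time_s: 15.52
ee_pos: [466.6, 367.8, 80.6]
orientation: [-0.0, 0.212, 0.977, -0.0]
wrist_force: [-0.5, -0.1, 1.8]
opening: -0.4
grip_force: 1.0
```

>>> move_arm([
  {"xyz": [0,0,-0.001],"angular": [0,0,0],"claw": 0},
  {"xyz": [0,0,-0.001],"angular": [0,0,0],"claw": 0},
])

```text
time_s: 15.78
ee_pos: [466.7, 367.9, 79.8]
orientation: [-0.0, 0.212, 0.977, -0.0]
wrist_force: [-1.5, -1.6, 3.2]
opening: 0.2
grip_force: 1.4
```

>>> move_arm([
  {"xyz": [0,0,-0.001],"angular": [0,0,0],"claw": 0},
  {"xyz": [0,0,-0.001],"angular": [0,0,0],"claw": 0},
])

```text
time_s: 16.02
ee_pos: [466.8, 367.9, 78.9]
orientation: [0.0, 0.212, 0.977, 0.0]
wrist_force: [-1.8, -1.7, 4.9]
opening: 0.1
grip_force: 2.5
```

>>> move_arm([
  {"xyz": [0,0,-0.001],"angular": [0,0,0],"claw": 0},
  {"xyz": [0,0,-0.001],"angular": [0,0,0],"claw": 0},
])

```text
time_s: 16.27
ee_pos: [466.8, 368.0, 78.1]
orientation: [0.0, 0.212, 0.977, 0.0]
wrist_force: [-1.8, -2.5, 6.1]
opening: 0.2
grip_force: 3.5
```

The green button is locked by the same measure. I'll lift clear and check.

>>> move_arm([
  {"xyz": [0,0,0.01],"angular": [0,0,0],"claw": 0},
  {"xyz": [0,0,0.05],"angular": [0,0,0],"claw": 0},
  {"xyz": [0,0,0.1],"angular": [0,0,0],"claw": 0},
  {"xyz": [0,0,0.15],"angular": [0,0,0],"claw": 0},
  {"xyz": [-0.04,0.04,0.19],"angular": [0,0,0],"claw": 0},
  {"xyz": [-0.08,0.08,0.2],"angular": [0,0,0],"claw": 0},
  {"xyz": [-0.12,0.12,0.2],"angular": [0,0,0],"claw": 0},
  {"xyz": [-0.12,0.12,0.2],"angular": [0,0,0],"claw": 0},
])

```text
time_s: 17.27
ee_pos: [341.6, 492.2, 278.3]
orientation: [-0.001, 0.207, 0.978, 0.001]
wrist_force: [0.4, 0.0, 0.2]
opening: 0.1
grip_force: 0.0
```

```bash
python3 - <<'E'
from h import *
s=env.state();print(s["time_s"],s["ee_pos"],s["wrist_force"],np.abs(s["joint_vel"]).max())
a=env.read_camera("top")
b=cv2.cvtColor(cv2.imread("pics/top0.png"),cv2.COLOR_BGR2RGB)
out=np.vstack([x[120:270,80:430] for x in (b,a)])
cv2.imwrite("pics/cmp.png",cv2.cvtColor(cv2.resize(out,None,fx=2,fy=2),cv2.COLOR_RGB2BGR))
E
```

```text
17.275 [341.62645754 492.23335601 278.34420397] [0.41013448 0.01624206 0.1661712 ] 0.08021359476739776
```

View pics/cmp.png

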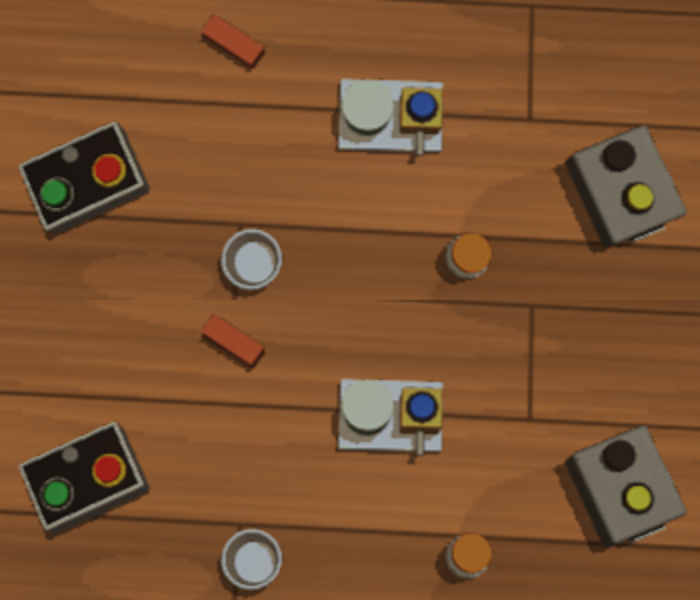

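In the before and after crops, the units, pot, jar and stone have not moved. The three caps (blue (422,407), yellow (638,498), green (56,493)) sit lower than before. I'm handing the job in.

```bash
python3 -c "
from rig import env
print(env.finish_job())"
```

```text
the job is handed in; nothing more can be done
None
```

The blue, yellow and green buttons were pressed to their stops in that order with at most about 7 N, nothing else moved in the before/after pictures, the arm is clear, and the job was handed in at about 17 s.

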